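Reverse the ratchet and clamp the ring gauge

ROBOT

A 6-joint arm with a two-finger parallel gripper is mounted at the origin on the work surface; the furniture and walls round the work are solid. World frame = base frame: x ahead of the robot, y to its left, z up, the work surface at z = 0. Lengths are in mm, angles in rad, forces in N, time in s.
With the tool pointing down it reaches from about 350 to 875 mm from the base axis. Payload 4.2 kg.
Tool frame: the origin (TCP) lies between the finger pads; the fingertips stand 17 mm ahead of it and the grasp point (between the pads) lies 2 mm behind it; z points along the fingers, y is the line along which they close (so a half turn about z gives the same grasp; the last joint's range is limited). The gripper opens to 85 mm and grips with 20 to 120 N. Pads are 22 mm wide; open, the fingers measure 114 mm over their backs; the gripper's body (76 mm by 85 mm) begins 54 mm behind the grasp point. The pads swing forward as they close: fully open they stand 13 mm farther back than shut.
Start: joints at [0.969, 0.385, 0.008, 0, -1.194, -0.259], TCP at [473.944, 407.402, 248.312] pointing down, gripper open.
Joint ranges: [-3.14, 3.14], [-1.21, 2.06], [-1.07, 1.41], [-3.16, 2.05], [-2.99, -0.16], [-3.1, 3.1]. Speed limits (rad/s): [2.79, 2.79, 3.14, 3.14, 3.14, 3.14].

INTERFACE

Orientations are given as a unit quaternion [x, y, z, w].
In Python, from bench import arm gives the robot as it stands.
- The arm moves only by the shell command python3 jog.py 'ROWS' [OPENING]. ROWS is rows parted by semicolons, their numbers by spaces, 1 to 10 of them, each of 6 numbers: dx, dy, dz in mm, then a rotation vector rx, ry, rz in rad; each row is the pose to reach, as a shift and turn from the pose commanded when the command began, along the tool's axes at that moment; what a row does not reach only later rows make up. A row lasts 1/10 s, in which the tool goes at most 50 mm and 0.15 rad, less where a joint would pass 70% of its speed; a pose out of reach is approached as far as the arm can. OPENING is the finger opening in mm, set as the command begins (- or left out keeps the last). The fingers move at their own pace and stop on an object; the grip force is fixed at half the most. Time passes only in rows, so rows that do not move let the fingers close. It prints the time, the measured TCP pose, the force, the opening and the grip force at its end.
- arm.read_state(): the state, without advancing time (a new reading comes with each control period).
- arm.get_image(name): name is "scene" or "top" or "wrist"; returns the picture (480x640x3 uint8, blue, green, red); there is no depth.
- arm.get_calibration(name): a dict with "K" (3x3 intrinsics, pixels), "D" ([k1, k2, p1, p2, k3] as OpenCV has them; the pictures are not rectified), "rvec" (rotation vector, rad) and "tvec" (3), from world to camera coordinates, as OpenCV has them. Camera axes: x right, y down, z forward; pixel columns grow to the right and rows downward; lengths in mm; the calibration is good to about 2 mm. A picture is of the moment at which its call begins: read the wrist's pose just before it. get_calibration takes no time and is no camera call; for the wrist camera it gives the pose at the moment of the call.
- arm.job_done(): hands the job in; it is judged then, once.
The state is a dict: "clock": time; "joints": joint angles; "joint_vel": joint speeds; "joint_efforts": joint torques, N m; "position": TCP position; "ee_rot": TCP orientation; "contact_force": force on the tool from outside, world axes, zero at the start; "wrist_torque": the same for the moment, N m; "gripper_width": finger opening in mm; "grasp_force": force on a finger pad.
Only numpy, scipy, OpenCV 4.12 (cv2) and the standard library are available. Lean on these libraries where they do the work, as an engineer would, in place of code of your own. Each camera call takes 0.05 s, during which the arm holds its last target. There are 200 camera calls.

TASK

The ring gauge lies in the blue setting clamp, but the clamp's ratchet is still set to loosen. Throw the red direction lever fully over to the tighten side, then, before the screw is turned at all, prove the setting by swinging the handle back anticlockwise through some 40 degrees: it must click round freely while the screw stands still. Then work the handle clockwise, stroke by stroke, until moving it takes a push of about 9 N at the rubber grip, no tighter, and let go with the lever still on tighten and the things round about left alone.

Things in the scene. Friction and masses are not known exactly. Their poses are not given: they have to be found in the camera images.
- gauge_clamp: Blue cast clamp, bolted down: base plate 158 x 100 x 14 mm, a column (its centre 85 mm from the screw) and an arm over to an upright screw. Origin on the worktop, on the screw's axis; its x axis points from the screw to the column, z up. Nothing of it but the ratchet stands higher than 114 mm; the screw's plain end comes up to 155 mm through the hub.
- ratchet_handle (a joint): Angle (rad) of the handle about the screw's axis. 0: straight over the column, along the clamp's x axis; grows clockwise seen from above, the tightening way. Turns 2.8 rad either way, above arm and column. Own drag 0.25 N m (1.7 N at the grip). It has 18 teeth, 20 degrees each: up to 20 degrees are lost before a stroke bites, with a knock.
- handle_grip (a point): Middle of the black rubber grip, 150 mm from the screw's axis, 126 mm above the worktop. The grip is about 21 mm wide and 19 mm high, 60 mm long, along the handle (radial to the screw).
- direction_lever (a joint): Angle (rad) of the red lever on the ratchet head, about a pivot 40 mm out from the screw's axis along the handle; clockwise from above positive. About -0.32: loosen; +0.36, its stop: tighten. It stays where it is put: about 2 N at the peg moves it (3.6 N there swings the whole handle). Seen from the screw outwards, the peg lies right of the handle on tighten, left on loosen.
- lever_peg (a point): Centre of the top of the lever's upright red peg: 9 mm thick, its top 162 mm above the worktop, free from 146 mm up, 30 mm out from the lever's pivot. It moves about 20 mm sideways between the two settings.
- screw_mark (a point): Yellow mark on the steel hub that turns with the screw, 11.5 mm from the axis, 144 mm up. Turns clockwise as the clamp tightens, stands still while the ratchet free-wheels. With the pad still clear, a working stroke needs about 6 N at the grip (the screw's nut is braked), a free-wheeling one only about 2 N.
- pressure_pad: Round steel pad, 35 mm across, under the screw on disc springs; origin under its centre; it does not turn. Starts 1 to 4 mm above the gauge, comes down 4 mm per radian of screw. The push at the grip that keeps it moving is 6 N plus 1 N for each 37 N under the pad: 7.3 N at 50 N, 8.7 N at 100 N, 10 N at 150 N (too tight). After a stop friction takes up a third of the push. The screw holds itself.
- ring_gauge: Steel thread ring gauge, 45 mm across, 14 mm high, loose in the clamp's shallow round seat (6 mm deep), its underside (origin) 16.5 mm above the worktop.
- tally: Black tally counter, 45 x 60 x 41 mm, a bystander; origin under its centre.
- plug_gauge_go: Double-ended plug gauge with hexagonal white grip, 19 x 98 x 16 mm, green band, lying down; a bystander; origin under its centre.
- plug_gauge_nogo: Smaller plug gauge, 14 x 98 x 12 mm, blue band, lying down; a bystander; origin under its centre.
- hex_key: Dark hexagon key, 33 x 88 x 6 mm, lying down; a bystander; origin under its centre.

How it is judged (in metres and radians):
On the way, in this order (a step that is already met when the one before it is completed fails the run):
1. the direction lever is thrown over to tighten, the screw not yet turned (value of joint direction_lever above 0.22 rad and distance of screw_mark from where it was at the start of the episode below 0.002 m), for 0.2 s.
2. the handle is swung back freely, more than 33 degrees from where it stood, with the screw standing still (all of step 1 and distance of handle_grip from where it was at the start of the episode above 0.085 m), for 0.1 s.
At the end, for the whole second after the job is handed in: The pad presses the ring gauge into its seat with more than 50 N (and never pressed above 150 N); the gauge lies flat, within 6 mm of the screw's axis; the direction lever still stands on tighten (above 0.22 rad); the handle may rest anywhere (contact force between pressure_pad and ring_gauge above 50 N and value of joint direction_lever above 0.22 rad and horizontal distance between ring_gauge and gauge_clamp below 0.006 m and angle between ring_gauge's own z axis and vertical below 0.06 rad); the robot touches nothing.
It fails at once if the gauge is overtightened: more than 150 N under the pad (contact force between pressure_pad and ring_gauge above 150 N).
It fails at once if a bystander (tally counter, plug gauges, hexagon key) is moved by more than 20 mm (distance of any of tally, plug_gauge_go, plug_gauge_nogo, hex_key from where it was at the start of the episode above 0.02 m).
It also fails if it takes over 64 s, if anything falls off the work surface, if the arm or the gripper's body presses on something with over 40 N, if the wrist force passes 120 N, or if a joint passes its speed limit or range.

## Working session

There is one attempt and no reset: what is moved stays moved. The work goes in short steps, Python scripts to look and compute and a shell command to move; the robot and the scene stay as the last step left them, time stands still between calls to the robot, and variables do not carry over. Pictures are saved under pics/ and viewed, at most 13 in all, crops included, and the job is handed in when it is done.

```bash
ls; mkdir -p pics
python3 - <<'E'
from bench import arm
import cv2,numpy as np
s=arm.read_state();print(s)
a=arm.get_image("scene");b=arm.get_image("top")
cv2.imwrite("pics/scene0.png",a);cv2.imwrite("pics/top0.png",b)
for n in("scene","top"):print(n,arm.get_calibration(n))
E
```

```text
bench.py
jog.py
pics
{'clock': 0.0, 'joints': array([ 9.68610142e-01,  3.85568659e-01,  6.66138709e-03, -4.83717275e-04,
       -1.19400999e+00, -2.58628669e-01]), 'joint_vel': array([-0.00286454, -0.00065804,  0.00180123, -0.00082581, -0.00012174,
       -0.00076796]), 'joint_efforts': array([-5.61829365e-04, -3.92281365e+01,  1.88400614e+01,  4.18637216e+00,
       -4.61703385e-03,  5.98272408e-06]), 'position': array([473.55498194, 407.06932339, 247.23042425]), 'ee_rot': array([ 9.08758063e-01, -4.17321947e-01, -4.02761131e-04,  1.00643519e-03]), 'contact_force': array([ 0.39615921, -0.06081841, -1.1849311 ]), 'wrist_torque': array([-0.01158522, -0.02852086,  0.0379501 ]), 'grasp_force': 0.0, 'gripper_width': 85.09080627515439}
scene {'K': array([[575.18967403,   0.        , 317.78469548],
       [  0.        , 575.18967403, 235.68538836],
       [  0.        ,   0.        ,   1.        ]]), 'D': array([0.0311917, 0.       , 0.       , 0.       , 0.       ]), 'rvec': array([ 2.47131978,  0.16537449, -0.05143171]), 'tvec': array([-519.54948595,   80.17232764, 1036.26651797])}
top {'K': array([[517.19658847,   0.        , 319.98534249],
       [  0.        , 517.19658847, 249.93245017],
       [  0.        ,   0.        ,   1.        ]]), 'D': array([-0.03614347,  0.        ,  0.        ,  0.        ,  0.        ]), 'rvec': array([ 2.05833785, -2.14904101,  0.25215302]), 'tvec': array([ 81.86471182, 551.61042216, 907.57847018])}
```

View pics/scene0.png

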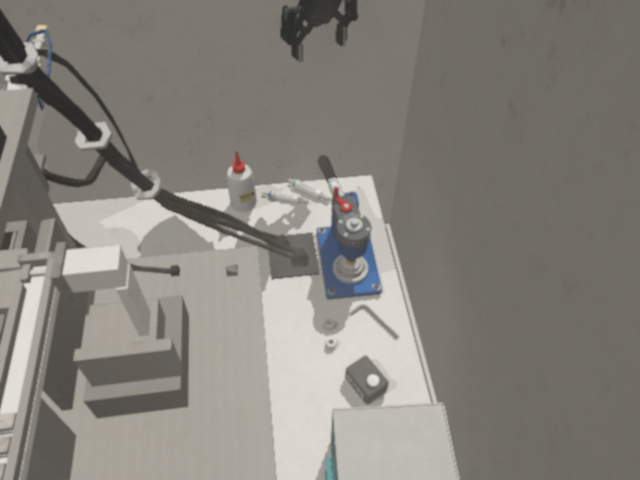

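View pics/top0.png

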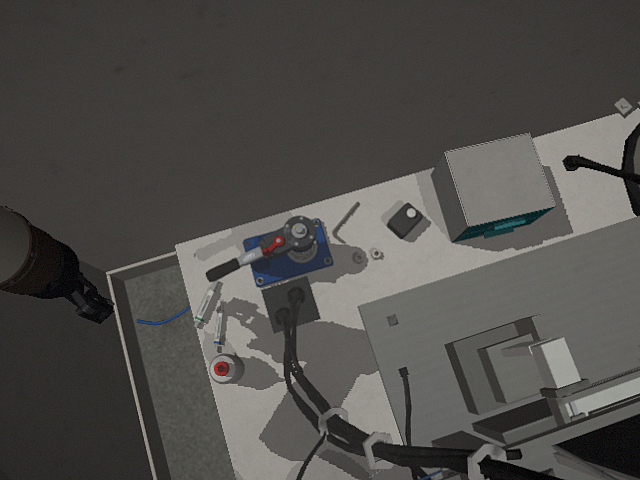

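The pictures show the clamp with its hub at top-view (300,230), scene (353,226). The black grip is at top (222,269), scene (326,167), and the red peg is near top (278,241), scene (336,192). A cable and connector box stands beside the base. Next I turn these into positions.

```bash
cat > h.py <<'E'
import cv2,numpy as np
from bench import arm
def ray(n,uv,c=None):
    c=c or arm.get_calibration(n); R=cv2.Rodrigues(np.array(c["rvec"]))[0]
    p=cv2.undistortPoints(np.array([[uv]],float),c["K"],c["D"])[0,0]
    return -R.T@c["tvec"], R.T@np.array([p[0],p[1],1])
def onz(n,uv,z,c=None):
    o,d=ray(n,uv,c); return (o+d*(z-o[2])/d[2]).round(1)
def proj(n,P,c=None):
    c=c or arm.get_calibration(n); return cv2.projectPoints(np.array(P,float).reshape(-1,1,3),c["rvec"],c["tvec"],c["K"],c["D"])[0].reshape(-1,2).round(1)
def tri(u1,u2,n1="scene",n2="top"):
    (a,d),(b,e)=ray(n1,u1),ray(n2,u2)
    s=np.linalg.lstsq(np.c_[d,-e],b-a,rcond=None)[0]; p,q=a+d*s[0],b+e*s[1]
    return ((p+q)/2).round(1),np.linalg.norm(p-q).round(1)
E
python3 - <<'E'
from h import *
a=cv2.imread("pics/scene0.png");b=cv2.imread("pics/top0.png")
print(onz("top",(300,230),155),onz("top",(222,269),126),onz("top",(278,241),162))
print(tri((353,226),(300,230)),tri((326,167),(222,269)),tri((336,192),(278,241)))
for n,im in(("scene",a),("top",b)):
    h=im.astype(int); m=((h[...,2]>110)&(h[...,1]<70)&(h[...,0]<70)).astype(np.uint8)
    k,l,st,ce=cv2.connectedComponentsWithStats(m)
    for i in range(1,k):
        if st[i,4]>8:print(n,st[i],ce[i].round(1))
z=np.hstack([cv2.resize(a[145:245,285:385],(400,400),interpolation=2),cv2.resize(b[195:295,200:320][:, :120],(400,333),interpolation=2)[:333] if 0 else cv2.resize(b[195:295,230:330],(400,400),interpolation=2)])
cv2.imwrite("pics/crop0.png",z)
E
```

```text
[569.7  92.  155. ] [513.3 230.6 126. ] [550.1 129.6 162. ]
(array([571.6,  91.5, 139.5]), np.float64(4.8)) (array([510.3, 229. , 129.8]), np.float64(4.7)) (array([540.8, 126.6, 180.1]), np.float64(9.7))
scene [234 153  10  20  90] [237.6 165.2]
scene [335 193   3   6  10] [335.6 195.9]
top [268 236  15  15  78] [275.2 242.7]
top [214 362  13  14  93] [219.4 368.3]
```

View pics/crop0.png

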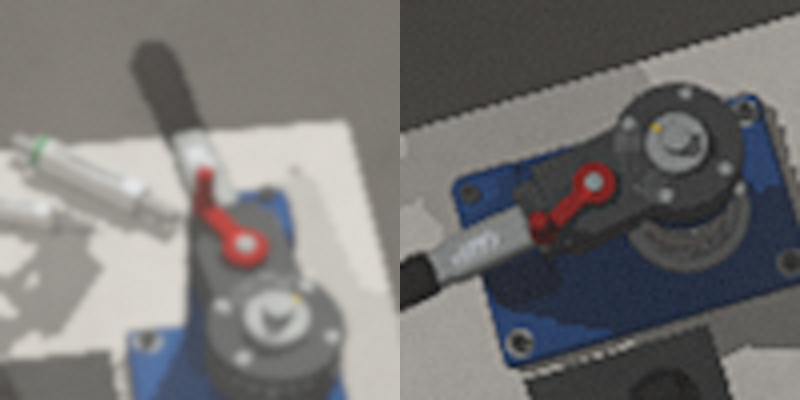

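The crops show the lever on loosen: the pivot is at top (278,240.5), scene (346,206). The peg is at top (265,252), its scene tip at (336,189). The screw end is at top (299,230), scene (354,224).

Run:
```python
from h import *
for n in("scene","top"):print(n,"cam",ray(n,(320,240))[0].round(0))
print("screw",onz("top",(298.9,230),153),onz("scene",(353.7,224.7),153),tri((353.7,224.7),(298.9,230)))
print("pivot",tri((346.2,205.8),(278,240.6)),onz("top",(278,240.6),146),onz("scene",(346.2,205.8),146))
print("peg",tri((336.2,188.5),(265,252)),onz("top",(265,252),162),onz("scene",(336.2,188.5),162))
b=cv2.imread("pics/top0.png")
# base-plate blue outline, 4 corners
for n in("top","scene"):
    im=cv2.imread(f"pics/{n}0.png");h=cv2.cvtColor(im,cv2.COLOR_BGR2HSV)
    m=cv2.inRange(h,(105,110,30),(125,255,255)); x0=(200 if n=="top" else 300); m[:, :x0]=0; m[:, x0+140:]=0; m[320:]=0
    c=max(cv2.findContours(m,0,2)[0],key=cv2.contourArea); r=cv2.minAreaRect(c);print(n,[onz(n,p,14).tolist() for p in cv2.boxPoints(r)])
    g=(im.max(2)<50).astype(np.uint8)
    w=g[250:285,200:245] if n=="top" else g[150:190,315:340]
    ys,xs=np.nonzero(w);u=xs.mean()+(200 if n=="top" else 315),ys.mean()+(250 if n=="top" else 150);print("grip",n,u,len(xs),onz(n,u,126))
c=arm.get_calibration("wrist");print("wrist cam",ray("wrist",(320,240),c))
```

```text
scene cam [ 587. -504.  867.]
top cam [ 334.   72. 1009.]
screw [570.3  93.9 153. ] [570.6  82.  153. ] (array([572. ,  93.6, 140.2]), np.float64(3.8))
pivot (array([555. , 130.6, 141.9]), np.float64(2.0)) [554.9 130.7 146. ] [554.3 126.4 146. ]
peg (array([533.8, 152.6, 156.9]), np.float64(1.2)) [532.  151.9 162. ] [534.7 148.2 162. ]
top [[542.7, 195.7, 14.0], [572.3, 83.1, 14.0], [527.1, 71.7, 14.0], [498.1, 183.4, 14.0]]
grip top (np.float64(222.48973607038124), np.float64(269.8797653958944)) 341 [511.7 229.8 126. ]
scene [[579.3, 45.8, 14.0], [595.7, 159.2, 14.0], [635.5, 150.2, 14.0], [616.7, 38.2, 14.0]]
grip scene (np.float64(nan), np.float64(nan)) 0 [nan nan nan]
wrist cam (array([521.72143013, 348.5819147 , 372.70022467]), array([-0.19622629,  0.23844516, -0.95132306]))<stdin>:14: RuntimeWarning: Mean of empty slice.
  ret = ret.dtype.type(ret / rcount)
```

Run:
```python
from h import *
for n,a,b in(("clip1",(146,184),(333,420)),("clip2",(95,135),(378,447)),("conn",(302,258),(296,293)),("conn2",(290,245),(283,313)),("boxcorner",(333,410),(445,155))):print(n,tri(a,b))
S=np.array([570,92.])
for a in (113,153,170,190):
    for z in(126,230):
        P=[*(S+150*np.array([np.cos(np.radians(a)),np.sin(np.radians(a))])),z];print(a,np.round(P),proj("top",P),proj("scene",P))
# table edge line and cable candidates: along the epipolar of top pixels on the cable
for uv in((297,330),(290,360),(300,390)):
    print(uv,[(z,proj("scene",onz("top",uv,z)).tolist()) for z in(50,100,150,200,250,300)])
print("edge",onz("top",(360,190),0),onz("top",(177,243),0),onz("scene",(390,225),0),onz("scene",(372,178),0))
c=arm.get_image("wrist");cv2.imwrite("pics/w0.png",c)
```

```text
clip1 (array([260.9,  51.4, 235.8]), np.float64(6.8))
clip2 (array([241.7,   4.1, 371.7]), np.float64(4.4))
conn (array([481.7, 107.1,  11.8]), np.float64(2.3))
conn2 (array([449.5, 135.7,   5.8]), np.float64(8.1))
boxcorner (array([ 627. , -195. ,  180.8]), np.float64(131.4))
113 [511. 230. 126.] [[222.3 270. ]] [[327.9 167.7]]
113 [511. 230. 230.] [[210.2 257.3]] [[329.  123.2]]
153 [436. 160. 126.] [[263.4 311.5]] [[280.2 192. ]]
153 [436. 160. 230.] [[256.4 303.8]] [[277.1 147.8]]
170 [422. 118. 126.] [[288.3 318.7]] [[267.8 209.3]]
170 [422. 118. 230.] [[284.5 312. ]] [[263.5 165.6]]
190 [422.  66. 126.] [[318.9 317.4]] [[261.9 233.1]]
190 [422.  66. 230.] [[319.  310.5]] [[256.9 190.1]]
(297, 330) [(50, [[261.7, 241.1]]), (100, [[257.2, 223.9]]), (150, [[252.3, 205.3]]), (200, [[247.0, 185.1]]), (250, [[241.1, 162.9]]), (300, [[234.7, 138.6]])]
(290, 360) [(50, [[234.2, 231.6]]), (100, [[230.1, 214.8]]), (150, [[225.6, 196.5]]), (200, [[220.8, 176.6]]), (250, [[215.5, 154.9]]), (300, [[209.6, 131.1]])]
(300, 390) [(50, [[203.0, 235.4]]), (100, [[199.3, 218.5]]), (150, [[195.3, 200.1]]), (200, [[190.9, 180.0]]), (250, [[186.0, 158.1]]), (300, [[180.7, 134.0]])]
edge [692.6 -30.8   0. ] [595.9 343.9   0. ] [637.  216.3   0. ] [593.  337.6   0. ]
```

View pics/w0.png

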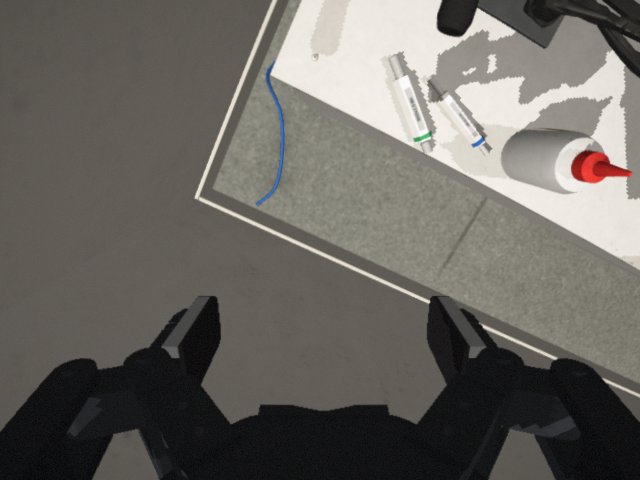

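The wrist view shows the table end and tray, both plug gauges at (408,100) and (458,115), the red-tipped bottle at (595,165), and the grip end at (458,12). I check the bottle's location and the first move's numbers.

```bash
cat >> h.py <<'E'
from scipy.spatial.transform import Rotation as Ro
def to(P):  # shift to world point P in tool axes, from the measured pose
    s=arm.read_state(); return Ro.from_quat(s["ee_rot"]).inv().apply(np.array(P)-s["position"]).round(1)
E
python3 - <<'E'
from h import *
print("bottle tip",tri((237,153),(219,368)))
print(to([528,154,200]),to([533,151,163]))
E
python3 jog.py '39 20 8 0 0 0.05; 78 40 16 0 0 0.1; 116 60 24 0 0 0.15; 155 80 32 0 0 0.2; 194 100 40 0 0 0.26; 233 122 46 0 0 0.309; 233 122 46 0 0 0.309; 233 122 46 0 0 0.309; 233 122 46 0 0 0.309' 30
python3 - <<'E'
from h import *
cv2.imwrite("pics/w1.png",arm.get_image("wrist"))
print(to([533,151,163]),proj("wrist",[[533,151,162],[555,130,146],[570,92,155],[512,229,136]]))
b=arm.get_image("top");a=arm.get_image("scene")
E
```

```text
clock: 1.05
position: [533.4, 151.8, 202.4]
ee_rot: [0.834, -0.552, 0.0, -0.0]
contact_force: [-0.1, 0.4, 1.0]
gripper_width: 29.7
grasp_force: 0.0
[ 0.9  0.8 39.5] [[321.8 280.6]
 [298.9 218.9]
 [298.3 139.4]
 [304.7 377.3]]
```

View pics/w1.png

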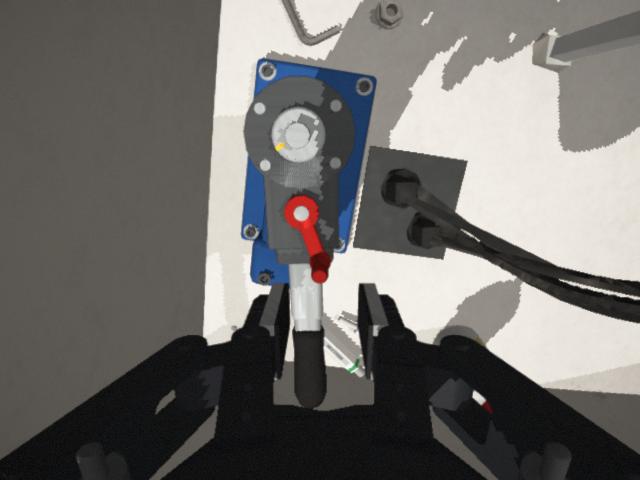

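The peg top at (320,276) sits centred between the fingers (280..365). The pivot (301,214) and screw (297,134) agree with my estimates to within 2 mm. Now I lower the tool and push clockwise (-y).

```bash
python3 jog.py '1 1 15 0 0 0; 1 1 30 0 0 0; 1 1 39 0 0 0; 1 1 39 0 0 0'
python3 jog.py '0 -6 0 0 0 0; 0 -12 0 0 0 0; 0 -17 0 0 0 0; 0 -17 0 0 0 0'
python3 jog.py '0 -4 0 0 0 0; 0 -7 0 0 0 0; 0 -7 0 0 0 0'
python3 jog.py '0 -3 0 0 0 0; 0 -3 0 0 0 0'
python3 -c "
from h import *
cv2.imwrite('pics/w2.png',arm.get_image('wrist')[60:420,160:480])"
```

```text
clock: 1.6
position: [532.0, 150.2, 162.0]
ee_rot: [0.834, -0.552, -0.001, 0.001]
contact_force: [0.1, 0.6, 0.9]
gripper_width: 30.0
grasp_force: 0.0
clock: 2.0
position: [549.3, 156.9, 163.6]
ee_rot: [0.834, -0.552, 0.0, -0.0]
contact_force: [-0.0, 0.5, 0.1]
gripper_width: 29.9
grasp_force: 0.0
clock: 2.3
position: [555.2, 159.4, 163.3]
ee_rot: [0.834, -0.552, 0.0, -0.0]
contact_force: [-0.4, 0.3, 0.1]
gripper_width: 30.2
grasp_force: 0.2
clock: 2.5
position: [557.9, 160.5, 163.2]
ee_rot: [0.834, -0.552, 0.0, -0.0]
contact_force: [-0.3, 0.8, -0.5]
gripper_width: 30.1
grasp_force: 0.3
```

View pics/w2.png

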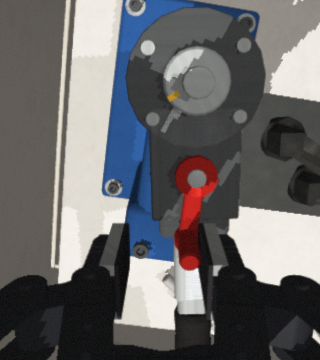

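The lever has moved about halfway: the peg at crop (188,250) touches the right-hand finger, the pivot is at (197,178). I push on.

```bash
python3 jog.py '0 -3 0 0 0 0; 0 -6 0 0 0 0; 0 -6 0 0 0 0'
for i in 1; do :; done
python3 jog.py '0 -2 0 0 0 0; 0 -3 0 0 0 0; 0 -3 0 0 0 0'
python3 -c "
from h import *
cv2.imwrite('pics/w3.png',arm.get_image('wrist')[60:420,160:480])"
```

```text
clock: 2.85
position: [563.5, 162.5, 163.3]
ee_rot: [0.834, -0.552, 0.0, 0.0]
contact_force: [0.2, -1.7, 0.5]
gripper_width: 29.9
grasp_force: 0.6
clock: 3.15
position: [565.4, 163.2, 163.2]
ee_rot: [0.834, -0.552, -0.0, 0.001]
contact_force: [-3.4, -3.7, 1.5]
gripper_width: 30.0
grasp_force: 2.0
```

View pics/w3.png

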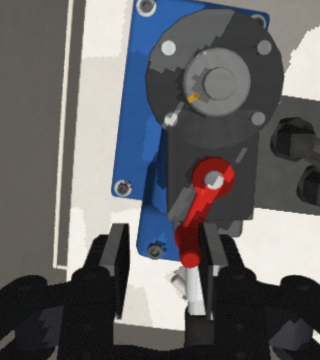

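```bash
python3 jog.py '0 -2 0 0 0 0; 0 -2 0 0 0 0'; python3 jog.py '0 -2 0 0 0 0; 0 -2 0 0 0 0'
python3 - <<'E'
from h import *
im=arm.get_image("wrist");c=arm.get_calibration("wrist")
h=im.astype(int);m=((h[...,2]>90)&(h[...,1]<60)&(h[...,0]<60));m[:, :300]&=True
ys,xs=np.nonzero(m[150:380,280:480]);i=ys.argmax();uv=(xs[ys>ys.max()-10].mean()+280,ys.max()+150-5)
print("peg",uv,onz("wrist",uv,162,c))
top=ys<ys.min()+24;uv=(xs[top].mean()+280,ys[top].mean()+150);print("pivot",uv,onz("wrist",uv,150,c))
hs=cv2.cvtColor(im,cv2.COLOR_BGR2HSV);y=cv2.inRange(hs,(15,150,100),(32,255,255))[60:200,280:480]
ys,xs=np.nonzero(y);print("mark",len(xs),onz("wrist",(xs.mean()+280,ys.mean()+60),144,c))
E
```

```text
clock: 3.4
position: [567.4, 164.0, 163.1]
ee_rot: [0.834, -0.552, -0.0, 0.001]
contact_force: [-2.7, -4.5, 0.7]
gripper_width: 30.0
grasp_force: 2.0
clock: 3.6
position: [568.6, 164.4, 163.1]
ee_rot: [0.834, -0.552, -0.001, 0.002]
contact_force: [-3.6, -5.1, 1.5]
gripper_width: 30.2
grasp_force: 2.9
peg (np.float64(349.9230769230769), np.int64(321)) [557.8 158.5 162. ]
pivot (np.float64(376.7294303797468), np.float64(229.74683544303798)) [561.2 122.5 150. ]
mark 62 [578.1  99.1 144. ]
```

Run:
```python
from h import *
im=arm.get_image("wrist");c=arm.get_calibration("wrist")
cv2.imwrite("pics/w4.png",cv2.resize(im[120:370,280:480],(480,600),interpolation=2))
print(c["rvec"],c["tvec"],proj("wrist",[[570.5,91,155]],c))
```

```text
[-0.60499774  2.986141    0.44360613] [585.4136904   55.25153603 320.987449  ] [[392.4 147.7]]
```

View pics/w4.png

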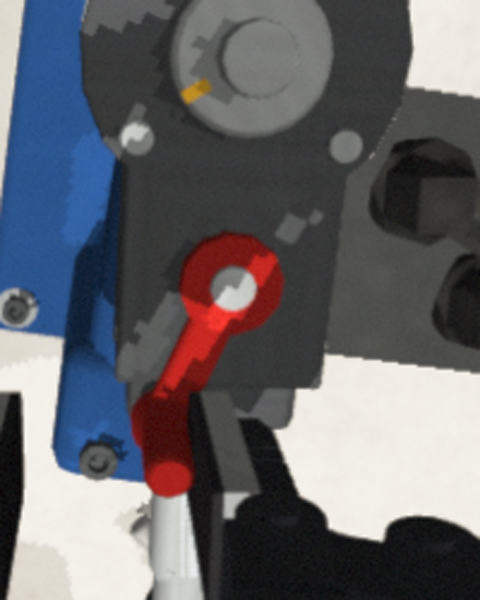

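The view shows the pivot at crop (233,288), peg top at (170,478), peg foot at about (155,420) and the screw end at (260,57).

Run:
```python
from h import *
c=arm.get_calibration("wrist")
f=lambda x,y:(x/2.4+280,y/2.4+120)
s,p,q,g=[onz("wrist",f(*a),z,c) for a,z in(((260,57),155),((233,288),149),((170,478),162),((155,420),146))]
print(s,p,q,g)
an=lambda v:np.degrees(np.arctan2(v[1],v[0]))
print("handle",an(p-s),np.linalg.norm((p-s)[:2]),"lever",an(p-s)-an(q-p),np.linalg.norm((q-p)[:2]),an(p-s)-an(g-p))
```

```text
[572.5  90.3 155. ] [558.9 126.6 149. ] [557.8 157.6 162. ] [560.3 155.8 146. ]
handle 110.53874576977312 38.764029718283936 lever 18.50652236396067 31.0195099896823 23.283701663611197
```

```bash
python3 jog.py '0 10 0 0 0 0; 0 10 0 0 0 0;0 10 -40 0 0 0;0 10 -40 0 0 0' 42
python3 -c "
from h import *
print(to([518.5,231.5,130]))"
```

```text
clock: 4.1
position: [564.0, 163.5, 209.0]
ee_rot: [0.834, -0.551, 0.004, -0.006]
contact_force: [0.4, -0.4, -0.3]
gripper_width: 41.8
grasp_force: 0.0
[-80.4  16.3  78.8]
```

```bash
python3 jog.py '-40 8 0 0 0 0.02; -80 16 0 0 0 0.04; -80 16 0 0 0 0.04'
python3 - <<'E'
from h import *
im=arm.get_image("wrist");cv2.imwrite("pics/w5.png",im[200:480,120:520])
c=arm.get_calibration("wrist");print(to([518.5,231.5,130]),proj("wrist",[[518.5,231.5,135],[529,203,135]],c))
E
```

```text
clock: 4.4
position: [513.4, 232.7, 204.1]
ee_rot: [0.824, -0.567, 0.0, -0.002]
contact_force: [0.4, 0.6, 0.3]
gripper_width: 42.3
grasp_force: 0.0
[ 1.7 -3.9 74.1] [[313.9 259.1]
 [314.1 207.9]]
```

View pics/w5.png

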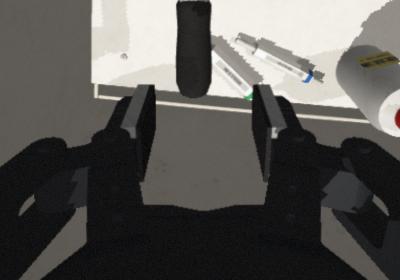

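The grip is centred at crop (195,45) and the fingers' centre is at 203, which matches the computed −3.9 mm in y. I lower, close to 26 mm, and then swing back anticlockwise.

```bash
python3 jog.py '2 -4 25 0 0 0; 2 -4 50 0 0 0; 2 -4 73 0 0 0; 2 -4 73 0 0 0'
python3 jog.py '0 0 0 0 0 0; 0 0 0 0 0 0;0 0 0 0 0 0' 26
python3 -c "
from h import *
s=arm.read_state()['position'];d=s[:2]-[571.5,91];print(np.hypot(*d),np.degrees(np.arctan2(d[1],d[0])))"
```

```text
clock: 4.85
position: [517.8, 227.2, 127.3]
ee_rot: [0.822, -0.569, -0.001, 0.003]
contact_force: [-0.1, -0.2, -0.6]
gripper_width: 41.8
grasp_force: 0.0
clock: 5.15
position: [519.8, 229.0, 131.9]
ee_rot: [0.823, -0.569, 0.001, -0.002]
contact_force: [0.5, -0.0, -0.2]
gripper_width: 25.7
grasp_force: 0.0
147.38560128569165 110.54303996321147
```

```bash
python3 jog.py '0.7 15 0 0 0 -0.1; 3 29.8 0 0 0 -0.2; 6.7 44.3 0 0 0 -0.3; 11.8 58.4 0 0 0 -0.4'
python3 jog.py '0.7 15 0 0 0 -0.1; 3 29.8 0 0 0 -0.2; 6.7 44.3 0 0 0 -0.3; 10.8 55.6 0 0 0 -0.38; 10.8 55.6 0 0 0 -0.38; 10.8 55.6 0 0 0 -0.38'
python3 - <<'E'
from h import *
s=arm.read_state()['position'];d=s[:2]-[571.5,91];print(np.hypot(*d),np.degrees(np.arctan2(d[1],d[0])))
c=arm.get_calibration("wrist");im=arm.get_image("wrist");cv2.imwrite("pics/w6.png",im[0:480,120:520])
hs=cv2.cvtColor(im,cv2.COLOR_BGR2HSV);y=cv2.inRange(hs,(15,150,100),(32,255,255))
k,l,st,ce=cv2.connectedComponentsWithStats(y)
for i in range(1,k):
    if st[i,4]>15:print(st[i],onz("wrist",ce[i],144,c))
E
```

```text
clock: 5.55
position: [469.4, 197.6, 131.8]
ee_rot: [0.92, -0.392, 0.001, -0.002]
contact_force: [2.3, 0.4, 0.2]
gripper_width: 26.0
grasp_force: 0.8
clock: 6.15
position: [436.1, 151.0, 131.1]
ee_rot: [0.977, -0.214, 0.001, -0.001]
contact_force: [0.1, 0.0, -0.1]
gripper_width: 25.7
grasp_force: 0.0
148.10265204426037 156.08731203589946
```

View pics/w6.png

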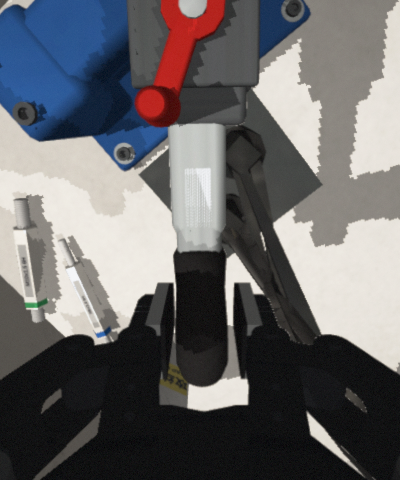

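The lever stands on tighten: the peg at crop (158,105) is left of the handle here, which is right seen from the screw. The free swing took about 2 N. Now the first working stroke clockwise, measured in chunks.

```bash
cat > f.py <<'E'
from h import *
s=arm.read_state();d=s["position"][:2]-[571.5,91];r=d/np.hypot(*d);F=s["contact_force"]
print(">> R %.1f ang %.1f  push %.2f radial %.2f t %.2f pad %.1f"%(np.hypot(*d),np.degrees(np.arctan2(d[1],d[0])),F[:2]@[-r[1],r[0]],F[:2]@r,s["clock"],s["grasp_force"]))
E
J='python3 jog.py'
python3 jog.py '0.2 -7.5 0 0 0 0.05; 0.7 -15 0 0 0 0.1; 1.7 -22.4 0 0 0 0.15; 3 -29.8 0 0 0 0.2' >/dev/null; python3 f.py
python3 jog.py '0.2 -7.5 0 0 0 0.05; 0.7 -15 0 0 0 0.1' >/dev/null; python3 f.py
python3 jog.py '0.2 -7.5 0 0 0 0.05; 0.7 -15 0 0 0 0.1' >/dev/null; python3 f.py
python3 jog.py '0.2 -7.5 0 0 0 0.05; 0.7 -15 0 0 0 0.1' >/dev/null; python3 f.py
```

```text
>> R 148.5 ang 145.4  push 6.07 radial -0.44 t 6.60 pad 2.7
>> R 148.4 ang 139.8  push 5.86 radial 2.33 t 6.80 pad 2.8
>> R 148.4 ang 134.0  push 5.76 radial 2.50 t 7.00 pad 2.8
>> R 148.3 ang 128.2  push 5.55 radial 2.52 t 7.20 pad 2.9
```

```bash
python3 jog.py '0.2 -7.5 0 0 0 0.05; 0.7 -15 0 0 0 0.1' >/dev/null; python3 f.py
python3 jog.py '0.2 -7.5 0 0 0 0.05; 0.7 -15 0 0 0 0.1' >/dev/null; python3 f.py
python3 jog.py '0.2 -7.5 0 0 0 0.05' >/dev/null; python3 f.py
python3 jog.py '0.2 -7.5 0 0 0 0.05' >/dev/null; python3 f.py
```

```text
>> R 148.3 ang 122.3  push 6.24 radial 3.74 t 7.40 pad 2.9
>> R 148.3 ang 116.5  push 6.15 radial 4.90 t 7.60 pad 3.1
>> R 148.3 ang 113.6  push 5.83 radial 5.05 t 7.70 pad 3.2
>> R 148.4 ang 110.6  push 6.49 radial 4.95 t 7.80 pad 3.3
```

```bash
python3 jog.py '0.2 -7.5 0 0 0 0.05' >/dev/null; python3 f.py
python3 jog.py '0.2 -7.5 0 0 0 0.05' >/dev/null; python3 f.py
python3 jog.py '0.2 -7.5 0 0 0 0.05' >/dev/null; python3 f.py
python3 jog.py '0.2 -7.5 0 0 0 0.05' >/dev/null; python3 f.py
```

```text
>> R 148.4 ang 107.7  push 7.23 radial 4.59 t 7.90 pad 3.5
>> R 148.5 ang 104.8  push 8.56 radial 5.49 t 8.00 pad 3.6
>> R 148.6 ang 101.9  push 8.12 radial 5.15 t 8.10 pad 3.7
>> R 148.7 ang 99.0  push 7.93 radial 5.27 t 8.20 pad 3.9
```

```bash
python3 jog.py '0.2 -7.5 0 0 0 0.05' >/dev/null; python3 f.py
python3 jog.py '0.1 -4.5 0 0 0 0.03' >/dev/null; python3 f.py
```

```text
>> R 148.7 ang 96.1  push 8.38 radial 5.44 t 8.30 pad 4.0
>> R 148.8 ang 94.2  push 8.40 radial 5.28 t 8.40 pad 4.1
```

```bash
python3 jog.py '0.1 -4.5 0 0 0 0.03' >/dev/null; python3 f.py
python3 jog.py '0 2 0 0 0 0; 0 2 0 0 0 0; 0 2 0 0 0 0; 0 2 0 0 0 0' 42 >/dev/null; python3 f.py
python3 jog.py '0 0 -30 0 0 0; 0 0 -70 0 0 0; 0 0 -110 0 0 0; 0 0 -110 0 0 0; 0 0 -110 0 0 0'
python3 - <<'E'
from h import *
z=np.hstack([cv2.resize(arm.get_image("top")[195:295,200:320],(480,400),interpolation=2),cv2.resize(arm.get_image("wrist"),(320,240))[0:240].repeat(1,0) if 0 else cv2.copyMakeBorder(cv2.resize(arm.get_image("wrist"),(320,240)),0,160,0,0,0)])
cv2.imwrite("pics/end.png",z)
E
```

```text
>> R 148.9 ang 92.6  push 8.48 radial 5.78 t 8.50 pad 4.1
>> R 147.3 ang 92.6  push 2.56 radial 1.06 t 8.90 pad 1.0
clock: 9.4
position: [566.1, 238.3, 242.1]
ee_rot: [0.718, -0.696, 0.0, -0.002]
contact_force: [0.0, -0.4, -0.6]
gripper_width: 41.3
grasp_force: 0.0
```

View pics/end.png

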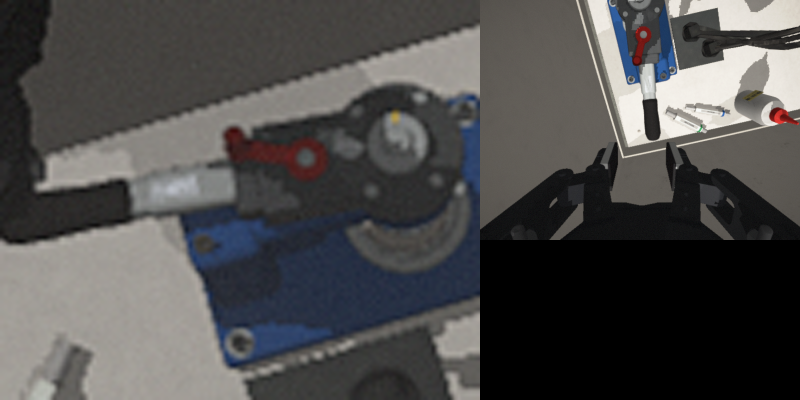

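The lever is still on tighten (peg at (235,140), on the far side), the mark has turned, and the fingers are clear of the handle. The last moving push was about 8.5 N, so I hand in.

```bash
python3 -c "
from bench import arm
print(arm.job_done())"
```

```text
the job is handed in; nothing more can be done
None
```

I handed the job in at about 9.5 s without seeing the verdict: lever on tighten, back-swing of about 43° at about 2 N (I didn't measure the mark during it), clamp tightened in one stroke to about 8.5 N at the grip (estimated 90–95 N under the pad), robot clear.

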